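# Set the slicer's thickness wheel to the red tomato mark

### The arm

A 7-joint arm with a two-finger parallel gripper is mounted at the origin on the work surface. World frame = base frame: x ahead of the robot, y to its left, z up, the work surface at z = 0. Lengths are in mm, angles in rad, forces in N, time in s.
With the tool pointing down it reaches from about 425 to 1025 mm from the base axis. Payload 9.4 kg.
Tool frame: the origin (TCP) lies at the very end of the fingers, on their centre line; the grasp point (between the pads) lies 19 mm behind it; z points along the fingers, y is the direction in which the jaws open and shut (so a half turn about z gives the same grasp; the last joint's range is limited). The gripper opens to 93 mm and grips with 3 to 60 N. Pads are 15 mm wide; open, the fingers measure 128 mm over their backs; the gripper's body (75 mm by 188 mm) begins 65 mm behind the grasp point.
Start: joints at [1.071, 0.599, -0.003, 1.599, 0.002, 0.943, -0.08], TCP at [297.469, -661.163, 218.618] pointing down, gripper open.
Joint ranges: [-2.57, 2.57], [-0.35, 1.97], [-1.29, 1.29], [0.11, 2.56], [-1.05, 4.19], [0.11, 1.86], [-2.63, 2.63]. Speed limits (rad/s): [2.22, 2.22, 3.01, 3.01, 3.14, 3.14, 3.14].

### API

Orientations are given as a rotation vector (axis times angle).
In Python, from workcell import robot gives the robot as it stands.
- The arm moves only by the tool servo_tool, never from a script. Its argument "motion" is a list of rows, each a list of 7 numbers: the opening, from 0 (shut) to 1 (fully open), then the shift along the tool's x, y, z in m, then the turn, a rotation vector about the tool's x, y, z in rad. A call has 1 to 10 rows; each row is the pose to reach, as a shift and turn from the pose commanded when the call began, along the tool's axes at that moment; what a row does not reach only later rows make up. A row lasts 1/10 s, in which the tool goes at most 50 mm and 8.59 degrees, less where a joint would pass 70% of its speed; a pose out of reach is approached as far as the arm can. A call with a gripper value outside its range is refused whole. The fingers move at their own pace and stop on an object; "newtons" is the grip in N (left out, the last holds). Time passes only in rows, so rows that repeat a pose let the fingers close. It gives the time, the measured TCP pose, the force and the opening at its end, in the units of the state.
- robot.sense(): the state, without advancing time (a new reading comes with each control period).
- robot.read_camera(name): name is "scene" or "top"; returns a dict with "pixels" (384x512x3 uint8, red, green, blue), "mtx" (3x3 intrinsics, pixels), "extrinsics" (4x4, takes a point from world to camera coordinates). Camera axes: x right, y down, z forward; pixel columns grow to the right and rows downward; lengths in mm; the calibration is good to about 2 mm. A picture is of the moment at which its call begins. There is no depth.
- robot.sign_off(): hands the job in, once; it reports no verdict.
Trained networks look in a picture, given as the dict that the camera call returned (one of the last four; its "shot" number tells which), for a name from the list of things; names that differ only in an ending like _2 or _b are one class to them, and where a whole thing is asked for, a point or a joint stands for the part that bears it (a point fixed in the world has none). Each returns a list of dicts, best first, with "conf" (0 to 1); they miss things now and then, are a little off and sometimes report something else, mostly with a low value. They report only what shows in the picture. A call takes as long as a camera call.
- robot.look_for(picture, name): "pixel" ([column, row] in pixels, amid what is visible of it).
- robot.cut_out(picture, name): "region" (384x512 bool, what is visible of it) and "pixel" ([column, row] in pixels, amid what is visible of it).
The state is a dict: "time_s": time; "joints": joint angles; "joint_velocities": joint speeds; "joint_torque": joint torques, N m; "tcp_pos": TCP position; "orientation": TCP orientation; "wrist_force": force on the tool from outside, world axes, zero at the start; "ft_torque": the same for the moment, N m; "width": finger opening in mm.
Only numpy, scipy, OpenCV 4.12 (cv2) and the standard library are available. Lean on these libraries where they do the work, as an engineer would, in place of code of your own. Each camera call takes 0.05 s, during which the arm holds its last target. There are 200 camera calls.

### The job

Set the counter slicer for tomatoes: with a fingertip on top of its knurled thickness wheel, roll the wheel until the gauge plate has closed up towards the blade and the black pointer stands on the red mark of the scale. Move the gauge plate only by its wheel, keep off the plate and the blade, and do not lift, knock or shift the cheese or anything else on the counter; finish with the hand clear of everything.

Things in the scene. Friction and masses are not known exactly. Their poses are not given: they have to be found in the camera images.
- slicer: Fixed food slicer, base 310 x 250 mm. Origin: centre of its footprint on the counter. x runs along the blade, from the wheel's end to the white motor housing (from x 10 mm on, 179 mm high); y is square to the blade, away from the food tray; z up. Blade plane: y = 0. Wheel and scale are on a white adjuster housing: x -150 to -8, y 45 to 125 mm, flat top 150 mm above the counter.
- wheel_top (a point): Topmost point of the knurled wheel's rim, 175 mm above the counter; stays put as the wheel turns. Wheel radius 25 mm, width 14 mm; its level axle lies along the slicer's y, 25 mm below, so the upper half stands out of the housing. Grey cheeks 6 mm thick, 3 mm lower than the rim, flank it. Rim friction about 1; some 1.3 N along the rim turns it; it stays where it is left.
- wheel: The knurled wheel itself, steel with dark knurls and four white ones; origin at its centre. A black arrow beside it on the housing shows the closing direction.
- wheel_angle (a joint): Wheel angle in rad, 0 (gap shut) to 10 (gap 30 mm). Pushing the top of the rim along the slicer's +x (towards the motor housing) lowers it and closes the gap: 3 mm per rad, 0.12 mm of gap per mm of rim. Pushing it along -x opens the gap.
- pointer (a point): The black pointer line, 2 mm wide, at the end of the gauge plate's arm over the white scale. It travels with the plate along the slicer's y (towards -y as the gap closes).
- red_mark (a point): Centre of the red mark, 4 mm wide along the slicer's y, on the white scale beside the arm (tick every 5 mm of gap). The pointer is on it when both have the same y in the slicer's frame. At the start the pointer is 6 to 17 mm on the +y side. The mark is at a gap of 8 mm (wheel angle 2.67 rad).
- blade: The round steel blade, 170 mm across, upright in the slicer's y = 0 plane, with a guard ring that rises to 225 mm above the counter; origin at its centre, 62 mm along the slicer's x and 128 mm up. Not to be touched.
- cheese: Block of orange cheese 75 x 55 x 60 mm lying on the slicer's food tray; origin at the centre of its underside.
- tomato_pan: Open steel pan 176 x 108 x 65 mm with tomato slices, beside the slicer's food tray; origin at the centre of its underside.
- salt: White shaker with steel cap, 46 mm wide, 85 mm high, close to the slicer; origin at the centre of its underside.
- pepper: Black shaker with steel cap, 46 mm wide, 85 mm high, close to the slicer; origin at the centre of its underside.
- sugar: Sugar pourer, white with steel top, 72 mm wide, 154 mm high; origin at the centre of its underside.
- soda_can: Brown drink can, 66 mm wide, 122 mm high; origin at the centre of its underside.
- ketchup: Red squeeze bottle, 66 mm wide, 190 mm high; origin at the centre of its underside.
- tumbler: Empty glass tumbler, 76 mm wide, 115 mm high; origin at the centre of its underside.
- gauge: Gauge plate: upright ribbed aluminium plate 4 mm thick, slicer x -150 to about -25 mm, 42 to 172 mm above the counter, on the wheel's side of the blade plane. A steel arm (x -146 to -134 mm, top at 157 mm) reaches back from it over the adjuster housing and carries the pointer. The wheel slides it along the slicer's y.

How it is judged (in metres and radians):
On the way:
1. a fingertip presses on the thickness wheel while the gap is still wide (contact force between the fingers and wheel above 0.5 N and y of pointer in the frame of red_mark above 0.003 m), for 0.1 s.
At the end, for the whole second after the job is handed in: The pointer stands on the red mark (within 2 mm of its centre, measured along the scale), the wheel is at rest, and the cheese, pan, shakers, pourer, can, bottle and tumbler are all within 15 mm of where they stood (y of pointer in the frame of red_mark between -0.002 and 0.002 m and velocity of joint wheel_angle between -0.05 and 0.05 rad/s and distance of each of cheese, tomato_pan, salt, pepper, sugar, soda_can, ketchup, tumbler from where it was at the start of the episode below 0.015 m); the robot touches nothing.
It fails at once if the gauge plate is pushed or pulled directly instead of by its wheel (contact force between any of the arm, the fingers and gauge above 2 N).
It fails at once if the blade is touched (contact force between any of the arm, the fingers and blade above 0.5 N).
It fails at once if the cheese, pan, a shaker, the pourer, can, bottle or tumbler is lifted, knocked or shifted by more than 15 mm (distance of any of cheese, tomato_pan, salt, pepper, sugar, soda_can, ketchup, tumbler from where it was at the start of the episode above 0.015 m).
It also fails if it takes over 61 s, if anything falls off the work surface, if the arm or the gripper's body presses on something with over 40 N, if the wrist force passes 120 N, or if a joint passes its speed limit or range.

## Working session

There is one attempt and no reset: what is moved stays moved. The work goes in short steps, Python scripts to look and compute and a tool call to move; the robot and the scene stay as the last step left them, time stands still between calls to the robot, and variables do not carry over. Pictures are saved under pics/ and viewed, about 8 in all and at most 12, crops included, and the job is handed in when it is done.

Besides the shell and the picture viewer there is one more tool, called after "Request:" in YAML: its name, and indented under it one key for each argument. servo_tool: Moves the arm, as the interface text tells. Its arguments: {"type":"object","properties":{"motion":{"type":"array"},"newtons":{"type":"number"}},"required":["motion"]}

```bash
mkdir -p pics; cat > h.py <<'E'
import numpy as np, cv2
from workcell import robot
from scipy.spatial.transform import Rotation as R
def shot(n):
    p=robot.read_camera(n); return p
def save(p,f,box=None,s=1):
    im=p["pixels"][:,:,::-1]
    if box: im=im[box[1]:box[3],box[0]:box[2]]
    cv2.imwrite("pics/"+f,cv2.resize(im,None,fx=s,fy=s,interpolation=cv2.INTER_CUBIC))
def ray(p,px):
    E=np.array(p["extrinsics"]);K=np.array(p["mtx"])
    d=E[:3,:3].T@np.linalg.solve(K,[px[0],px[1],1.]); c=-E[:3,:3].T@E[:3,3]
    return c,d
def atz(p,px,z):
    c,d=ray(p,px); return c+d*(z-c[2])/d[2]
def tri(ps,pxs):
    A=0;b=0
    for p,x in zip(ps,pxs):
        c,d=ray(p,x);d=d/np.linalg.norm(d);P=np.eye(3)-np.outer(d,d);A=A+P;b=b+P@c
    return np.linalg.solve(A,b)
def proj(p,X):
    E=np.array(p["extrinsics"]);c=E[:3,:3]@np.array(X)+E[:3,3];u=np.array(p["mtx"])@c;return u[:2]/u[2]
E
python3 - <<'E'
from h import *
np.set_printoptions(precision=1,suppress=True)
s=shot("scene");t=shot("top")
save(s,"s0.png",s=1.5);save(t,"t0.png",s=1.5)
for p in (s,t): print(ray(p,(256,192)),np.array(p["mtx"])[0])
for n in ["wheel_top","wheel","pointer","red_mark","blade","slicer","cheese","tomato_pan","salt","pepper","sugar","soda_can","ketchup","tumbler","gauge"]:
    a=robot.look_for(s,n);b=robot.look_for(t,n)
    print(n,[(np.round(x["pixel"],1),round(x["conf"],2)) for x in a[:2]],[(np.round(x["pixel"],1),round(x["conf"],2)) for x in b[:2]], tri([s,t],[a[0]["pixel"],b[0]["pixel"]]) if a and b else "")
st=robot.sense();print(st["time_s"],st["tcp_pos"],st["orientation"],R.from_rotvec(st["orientation"]).as_matrix())
E
```

```text
(array([ 1487.1, -1018.5,  1014.1]), array([-0.5,  0.6, -0.5])) [495.5   0.  255. ]
(array([ 272.1,   19.2, 1458.5]), array([ 0.2,  0. , -1. ])) [410.3   0.  257.6]
wheel_top [(array([241.2, 195. ]), 0.82)] [(array([252.7, 216.4]), 0.62)] [509.1  38.5  65.7]
wheel [(array([249.6, 183.8]), 0.59)] [(array([272.9, 191.2]), 0.45)] [584.7 -16.9 166.3]
pointer [(array([271. , 183.5]), 0.58), (array([210.1, 227.2]), 0.29)] [(array([257.6, 177.5]), 0.78), (array([120.3, 179. ]), 0.41)] [630.6  34.9 160.1]
red_mark [] [(array([254.3, 216.6]), 0.66)] 
blade [(array([234.9, 155.1]), 0.61)] [] 
slicer [(array([238.2, 194.2]), 0.34)] [(array([253.1, 218.1]), 0.86)] [501.3  35.1  68. ]
cheese [(array([269.7, 178.4]), 0.38), (array([244.9, 194.3]), 0.35)] [(array([234.5, 200.3]), 0.75), (array([257.4, 166.9]), 0.62)] [561.6 110.5 116.3]
tomato_pan [(array([286.3, 169.5]), 0.89), (array([270.3, 187.1]), 0.32)] [(array([183.1, 218.1]), 0.86)] [502.8 287.7  49.5]
salt [(array([244.9, 234. ]), 0.81)] [] 
pepper [(array([212.6, 226. ]), 0.7)] [] 
sugar [(array([117.2, 260.6]), 0.55)] [(array([395. , 239.2]), 0.88)] [ 454.6 -448.3   60.8]
soda_can [(array([307. , 144.5]), 0.89)] [(array([126.5, 223.1]), 0.94)] [471.  472.1  72.1]
ketchup [(array([288.4, 170.1]), 0.72), (array([344.7, 149.7]), 0.68)] [(array([123.8, 182.3]), 0.93)] [544.2 411.5  59.8]
tumbler [(array([152.3, 284.2]), 0.59)] [(array([396.6, 190.5]), 0.74)] [ 622.9 -454.5   74.1]
gauge [(array([267.1, 184.3]), 0.64)] [(array([254.2, 217. ]), 0.66), (array([257.2, 178.3]), 0.65)] [538.1  67.6  97.6]
1.6 [ 297.4 -661.2  218.6] [ 3.1  0.7 -0. ] [[ 0.9  0.4 -0. ]
 [ 0.4 -0.9 -0. ]
 [-0.  -0.  -1. ]]
```

```bash
python3 - <<'E'
from h import *
s=shot("scene");t=shot("top")
save(s,"s1.png",(180,110,330,270),3.7)
save(t,"t1.png",(170,140,330,260),5)
E
```

```text
(no output)
```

View pics/s0.png

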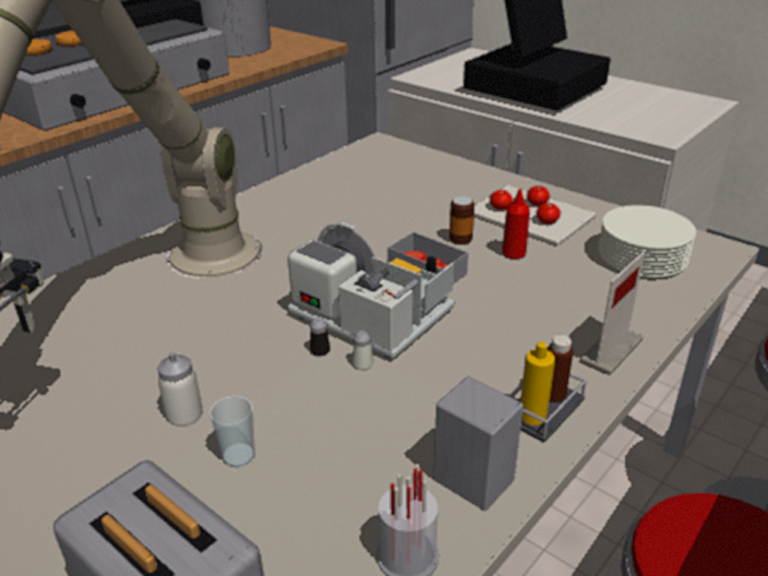

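View pics/t1.png

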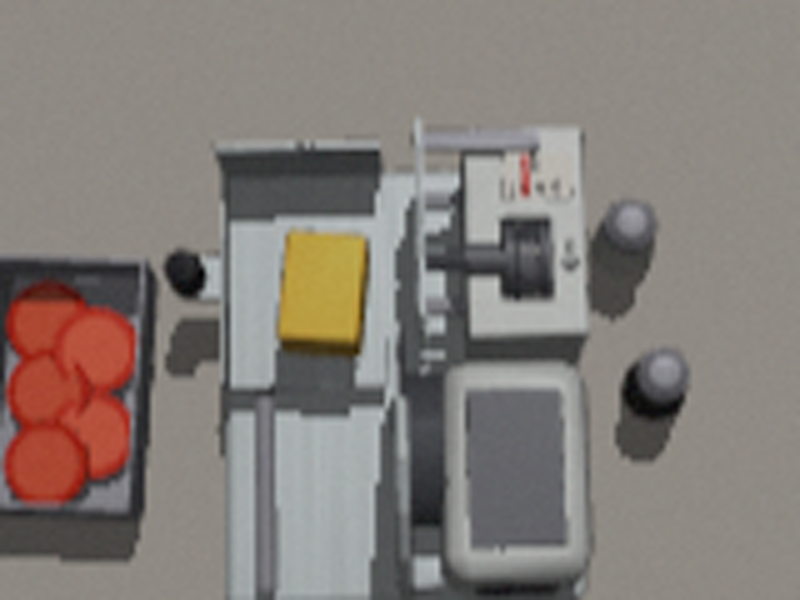

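View pics/s1.png

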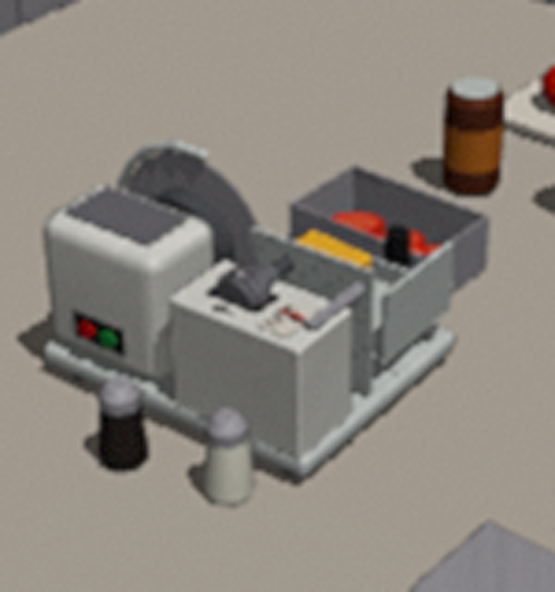

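The scene view shows the slicer mid-counter with the wheel at about (247,187) px and the shakers in front of it. In the top view slicer +x points down the image and +y points right. There the wheel is at about (275.4,191.6), the red mark at about (275,175), and the arm tip at about (277.6,168). Next I'll fit the slicer frame and read the scale.

```bash
cat >> h.py <<'E'
def avg(n,k=4):
    ps=[shot(n) for _ in range(k)]; p=dict(ps[-1]); p["pixels"]=np.mean([q["pixels"].astype(float) for q in ps],0).round().astype(np.uint8); return p
E
python3 - <<'E'
from h import *
np.set_printoptions(precision=1,suppress=True)
t=avg("top");s=avg("scene",2)
cv2.imwrite("pics/t_start.png",t["pixels"][:,:,::-1])
save(t,"t2.png",(250,160,295,210),12)
save(s,"s2.png",(225,170,285,215),12)
a=lambda x,y:(170+(x+.5)/5-.5,140+(y+.5)/5-.5)
c=[atz(t,a(*q),150) for q in [(580,128),(587,332)]]
print(c,"len",np.linalg.norm(c[1]-c[0]));d=c[1]-c[0];print("yaw slicer x",np.degrees(np.arctan2(d[1],d[0])))
print("wheel top",atz(t,a(527,258),175),atz(s,(246.8,186),175),tri([t,s],[a(527,258),(246.8,186)]))
for r in robot.cut_out(t,"red_mark")[:2]: print(r["pixel"],r["region"].sum(),r["conf"])
for r in robot.look_for(t,"pointer")[:3]: print(r)
print(robot.sense()["time_s"])
E
```

```text
[array([675.4, -60.4, 150. ]), array([537.3, -68.8, 150. ])] len 138.3727179951406
yaw slicer x -176.526216923454
wheel top [579.  -27.3 175. ] [598.5 -37.8 175. ] [584.  -25.7 162.6]
[253.4, 214.5] 6632 0.79
[124.4, 220.9] 468 0.45
{'pixel': [256.4, 181.1], 'conf': 0.47}
2.1
```

View pics/t2.png

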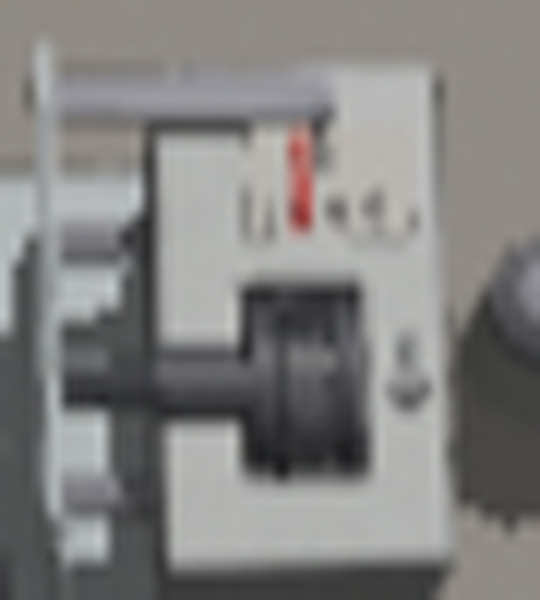

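View pics/s2.png

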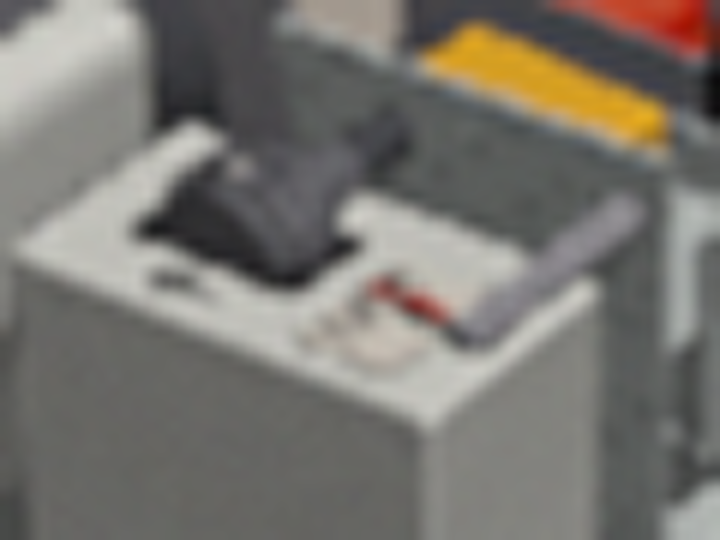

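The top zoom shows the red mark at column ≈275.1 and the dark pointer at ≈276.8, about 6 mm apart on the +y side. Now I'll measure it sub-pixel and work out the approach.

```bash
cat >> h.py <<'E'
def prof(im):
    im=im.astype(int)
    print("cols 272..281; redness r-g | gray")
    for r in range(166,182): print(r,(im[r,272:282,0]-im[r,272:282,1]),im[r,272:282].sum(1)//3)
def totool(X,yaw=None):
    st=robot.sense();M=R.from_rotvec(st["orientation"]).as_matrix();d=M.T@(np.array(X)-st["tcp_pos"])
    print("t",st["time_s"],"tcp",np.round(st["tcp_pos"],1),"F",np.round(st["wrist_force"],2),"tooly yaw",np.degrees(np.arctan2(M[1,1],M[0,1])),"shift m",np.round(d/1000,4))
E
python3 - <<'E'
from h import *
np.set_printoptions(precision=1,suppress=True,linewidth=150)
im=cv2.imread("pics/t_start.png")[:,:,::-1];prof(im)
t=shot("top");b=lambda x,y:(250+(x+.5)/12-.5,160+(y+.5)/12-.5)
for q,z in [((302,380),155),((305,380),172)]: print(atz(t,b(*q),z))
for l in [((150,130),(170,570)),((432,70),(452,565))]:
    d=atz(t,b(*l[1]),150)-atz(t,b(*l[0]),150);print(np.degrees(np.arctan2(d[1],d[0])),atz(t,b(*l[0]),150),atz(t,b(*l[1]),150))
totool([584,-26,265])
E
```

```text
cols 272..281; redness r-g | gray
166 [ 0  1  1  0  1 -1 -1 -1 -1 -2] [148 149 153 159 160 171 179 180 178 178]
167 [ 1  2  0  1  1  0 -1 -2 -2 -1] [153 152 152 151 151 163 182 183 183 184]
168 [ 1  0  2  0  0  1 -1 -1  0 -1] [154 152 151 149 140 147 181 183 184 184]
169 [ 0  0  1  0  0  0 -1  0  0  1] [127 128 125 123 105 113 180 183 184 184]
170 [ 1  2 19 22  4  2  0  1  2  2] [140 143 131 129  73 139 180 183 182 182]
171 [ 2  3 53 48  8  3  5  5  3  3] [180 181 145 149 100 163 179 180 180 181]
172 [ 3  4 74 66  8  2  4  4  4  4] [180 180 117 136 117 146 177 180 181 180]
173 [ 4  4 61 65  8  2  3  4  4  4] [181 181 127 137 116 145 179 181 180 179]
174 [ 5  4 59 77  8  4  4  4  5  4] [180 179 143 130 151 164 179 181 180 181]
175 [ 5  5 60 93  8  4  4  4  4  3] [179 180 142 118 177 181 180 181 180 166]
176 [ 4  5 58 94  8  4  3  4  3  3] [166 179 129 118 177 154 151 179 154 134]
177 [ 4  4 53 91  8  2  3  4  3  2] [150 178 103 102 177 121 114 177 136 131]
178 [ 3  4 54 77  7  3  3  4  5  3] [138 178 119  98 176 152 134 177 166 149]
179 [ 2  2 27 23  3  3  2  2  2  2] [136 177 164 151 179 181 165 167 167 150]
180 [ 0 -1  0  0 -1  0 -1 -2 -2 -2] [165 178 180 181 180 182 181 168 166 166]
181 [-2 -2 -2 -2 -2 -1 -2 -2 -2 -1] [178 180 178 180 180 181 182 180 180 179]
[583.7 -27.1 155. ]
[579.7 -27.3 172. ]
-175.162605649136 [654.1  17.1 150. ] [530.5   6.7 150. ]
-176.1896981114979 [674.8 -60.3 150. ] [535.3 -69.6 150. ]
t 2.15 tcp [ 297.4 -661.2  218.6] F [ 0.1  0.6 -0.6] tooly yaw -65.77558648460888 shift m [ 0.5 -0.5 -0. ]
```

Request:
servo_tool:
  motion:
    - [0,0.015,-0.013,-0.02,0,0,-0.05]
    - [0,0.04,-0.035,-0.04,0,0,-0.12]
    - [0,0.068,-0.06,-0.046,0,0,-0.2]
    - [0,0.098,-0.087,-0.046,0,0,-0.28]
    - [0,0.128,-0.114,-0.046,0,0,-0.36]
    - [0,0.158,-0.14,-0.046,0,0,-0.44]
    - [0,0.188,-0.167,-0.046,0,0,-0.52]
    - [0,0.218,-0.194,-0.046,0,0,-0.6]
    - [0,0.248,-0.22,-0.046,0,0,-0.68]
    - [0,0.278,-0.247,-0.046,0,0,-0.76]
  newtons: 20

```text
time_s: 3.15
tcp_pos: [450.2, -320.5, 264.9]
orientation: [2.605, 1.755, 0.0]
wrist_force: [0.8, -0.2, -0.2]
width: 17.5
```

```bash
python3 -c "
from h import *
np.set_printoptions(precision=4,suppress=True)
totool([582,-27,265]);print(robot.sense()['joints'])"
```

```text
t 3.15 tcp [ 450.2 -320.5  264.9] F [ 0.84 -0.2  -0.21] tooly yaw -22.053190248159183 shift m [ 0.3215  0.012  -0.0002]
[ 0.7124  0.3508 -0.263   1.9334  0.1173  0.8713  0.0043]
```

Request:
servo_tool:
  motion:
    - [0,0.04,0.001,0,0,0,-0.06]
    - [0,0.08,0.003,0,0,0,-0.12]
    - [0,0.12,0.004,0,0,0,-0.18]
    - [0,0.16,0.005,0,0,0,-0.24]
    - [0,0.2,0.006,0,0,0,-0.3]
    - [0,0.24,0.008,0,0,0,-0.36]
    - [0,0.275,0.009,0,0,0,-0.42]
    - [0,0.305,0.01,0,0,0,-0.457]
    - [0,0.323,0.011,0,0,0,-0.457]
    - [0,0.323,0.011,0,0,0,-0.457]

```text
time_s: 4.15
tcp_pos: [582.9, -24.0, 264.7]
orientation: [-2.139, -2.301, -0.002]
wrist_force: [-0.0, -0.4, 1.1]
width: 0.2
```

```bash
python3 - <<'E'
from h import *
np.set_printoptions(precision=4,suppress=True)
totool([582,-27,190]);print(robot.sense()['joints'],robot.sense()["width"])
s=shot("scene");t=shot("top")
a=cv2.resize(s["pixels"][90:250,190:330,::-1],None,fx=3.6,fy=3.6);b=t["pixels"][110:270,200:340,::-1]
b=cv2.resize(b,None,fx=3.6,fy=3.6);c=np.hstack([a,b]);cv2.imwrite("pics/h1.png",cv2.resize(c,None,fx=.79,fy=.79))
print(proj(s,[582,-27,175]),proj(s,robot.sense()["tcp_pos"]))
E
```

```text
t 4.15 tcp [582.9 -24.  264.7] F [-0.02 -0.36  1.12] tooly yaw 4.177367885248868 shift m [-0.003  -0.0012  0.0747]
[ 0.2576  0.4086 -0.4359  1.8612  0.2114  0.9164 -0.2031] 0.24440533020658903
[245.1365 182.8423] [244.2242 158.3682]
```

View pics/h1.png

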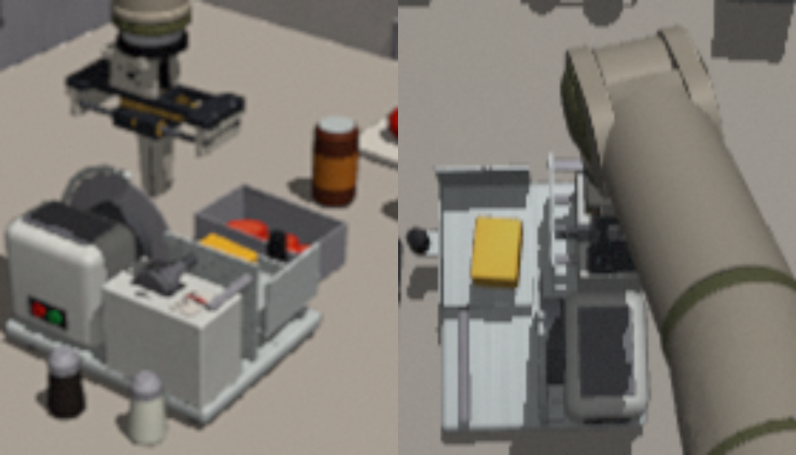

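The scene view shows the fingertip straight above the wheel, with tip and wheel in line at about (244..248) px. It also shows the pointer, unobstructed. Going down to just above the rim.

Request:
servo_tool:
  motion:
    - [0,-0.001,0.004,0.02,0,0,0]
    - [0,-0.002,0.008,0.045,0,0,0]
    - [0,-0.003,0.011,0.068,0,0,0]
    - [0,-0.003,0.011,0.08,0,0,0]
    - [0,-0.003,0.011,0.084,0,0,0]
    - [0,-0.003,0.011,0.085,0,0,0]
    - [0,-0.003,0.011,0.087,0,0,0]
    - [0,-0.003,0.011,0.088,0,0,0]
    - [0,-0.003,0.011,0.089,0,0,0]
    - [0,-0.003,0.011,0.09,0,0,0]

```text
time_s: 5.25
tcp_pos: [593.4, -29.2, 175.0]
orientation: [2.143, 2.296, 0.001]
wrist_force: [0.1, 0.5, -0.2]
width: 0.1
```

```bash
python3 -c "
from h import *
np.set_printoptions(precision=4,suppress=True)
totool([582,-27,175]);s=shot('scene');save(s,'s3.png',(220,160,290,220),10)"
```

```text
t 5.25 tcp [593.4 -29.2 175. ] F [ 0.15  0.5  -0.19] tooly yaw 3.9552299938450846 shift m [ 0.003  -0.0112 -0.    ]
```

View pics/s3.png

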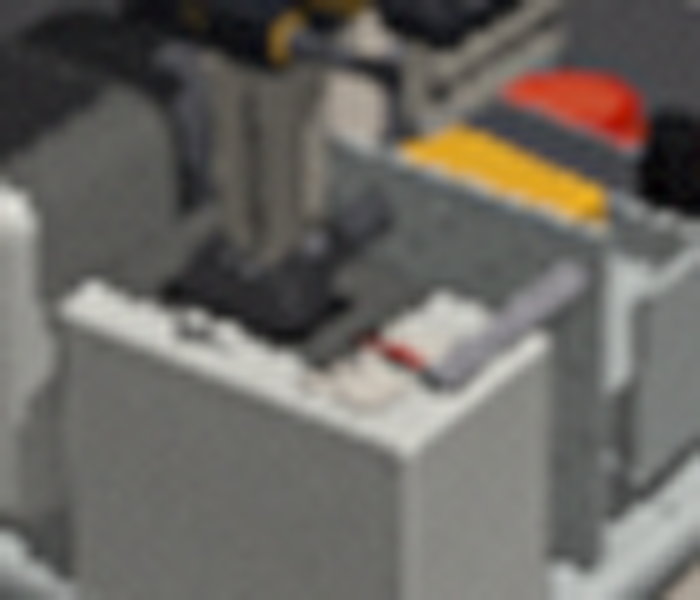

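The fingertip sits on the wheel's top, at crop (265,250), with the pointer and red mark visible to the right. I'll press gently.

Request:
servo_tool:
  motion:
    - [0,0,0,0.001,0,0,0]
    - [0,0,0,0.002,0,0,0]
    - [0,0,0,0.003,0,0,0]
    - [0,0,0,0.003,0,0,0]

```text
time_s: 5.7
tcp_pos: [596.1, -29.0, 173.6]
orientation: [2.14, 2.294, 0.007]
wrist_force: [2.2, -1.8, 10.7]
width: 0.5
```

Request:
servo_tool:
  motion:
    - [0,0,-0.003,0,0,0,0]
    - [0,0,-0.006,0,0,0,0]
    - [0,0,-0.009,0,0,0,0]
    - [0,0,-0.012,0,0,0,0]
    - [0,0,-0.015,0,0,0,0]
    - [0,0,-0.018,0,0,0,0]
    - [0,0,-0.021,0,0,0,0]
    - [0,0,-0.024,0,0,0,0]
    - [0,0,-0.024,0,0,0,0]

```text
time_s: 6.6
tcp_pos: [569.5, -30.8, 172.9]
orientation: [2.143, 2.296, 0.001]
wrist_force: [-3.6, 0.3, 11.3]
width: 0.4
```

```bash
python3 -c "
from h import *
np.set_printoptions(precision=4,suppress=True)
totool([582,-27,175]);s=avg('scene',3);save(s,'s4.png',(220,160,290,220),10)"
```

```text
t 6.6 tcp [569.5 -30.8 172.9] F [-3.57  0.27 11.33] tooly yaw 3.9534048330063682 shift m [ 0.003   0.0128 -0.0021]
```

View pics/s4.png

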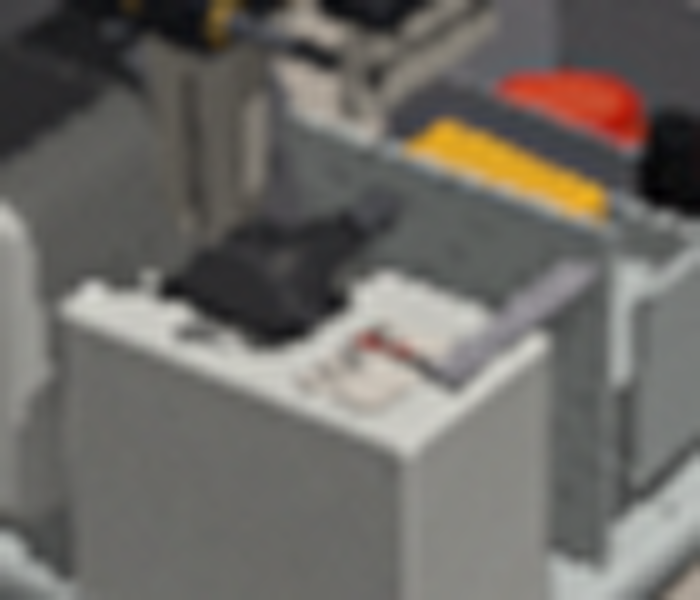

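The arm tip has moved from crop (437,380) to (447,378), which fits ~3 mm of closing. The finger now sits at the motor-side edge of the rim. I'll lift, go back, and do a second stroke.

Request:
servo_tool:
  motion:
    - [0,0,-0.001,-0.006,0,0,0]
    - [0,0,0,-0.012,0,0,0]
    - [0,0,0.015,-0.014,0,0,0]
    - [0,0,0.028,-0.014,0,0,0]
    - [0,0,0.028,-0.01,0,0,0]
    - [0,0,0.028,-0.005,0,0,0]
    - [0,0,0.028,-0.002,0,0,0]
    - [0,0,0.028,-0.001,0,0,0]
    - [0,0,0.028,0,0,0,0]
    - [0,0,0.028,0,0,0,0]

```text
time_s: 7.75
tcp_pos: [598.8, -28.8, 172.6]
orientation: [2.142, 2.295, 0.004]
wrist_force: [3.2, -0.3, 7.0]
width: 0.3
```

Request:
servo_tool:
  motion:
    - [0,0,-0.003,0,0,0,0]
    - [0,0,-0.006,0,0,0,0]
    - [0,0,-0.009,0,0,0,0]
    - [0,0,-0.012,0,0,0,0]
    - [0,0,-0.015,0,0,0,0]
    - [0,0,-0.018,0,0,0,0]
    - [0,0,-0.021,0,0,0,0]
    - [0,0,-0.022,0,0,0,0]
    - [0,0,-0.022,0,0,0,0]

```text
time_s: 8.65
tcp_pos: [577.7, -30.2, 174.7]
orientation: [2.14, 2.293, 0.007]
wrist_force: [-1.4, -0.3, 26.7]
width: 0.6
```

Request:
servo_tool:
  motion:
    - [0,0,0,-0.005,0,0,0]
    - [0,0,0,-0.015,0,0,0]
    - [0,0,0,-0.04,0,0,0]
    - [0,0,0,-0.08,0,0,0]
    - [0,-0.03,0,-0.1,0,0,0]
    - [0,-0.07,0,-0.1,0,0,0]
    - [0,-0.11,0,-0.1,0,0,0]
    - [0,-0.15,0,-0.1,0,0,0]
    - [0,-0.19,0,-0.1,0,0,0]
    - [0,-0.23,0,-0.1,0,0,0]

```text
time_s: 9.65
tcp_pos: [590.4, -261.4, 271.5]
orientation: [-2.143, -2.296, 0.001]
wrist_force: [-0.3, -0.3, 0.4]
width: 0.3
```

```bash
python3 - <<'E'
from h import *
np.set_printoptions(precision=4,suppress=True,linewidth=150)
t=avg("top");s=avg("scene",3)
cv2.imwrite("pics/t_2.png",t["pixels"][:,:,::-1])
prof(t["pixels"])
a=cv2.resize(t["pixels"][160:200,255:290,::-1],None,fx=11,fy=11,interpolation=cv2.INTER_CUBIC)
b=cv2.resize(s["pixels"][170:210,235:270,::-1],None,fx=11,fy=11,interpolation=cv2.INTER_CUBIC)
cv2.imwrite("pics/c2.png",np.hstack([a,b]))
totool([582,-27,175])
E
```

```text
cols 272..281; redness r-g | gray
166 [ 3  2  1  0 -2 -2  0 -1 -2 -1] [159 160 165 172 175 193 194 194 192 192]
167 [ 1  1  1  1 -2 -2 -2 -2 -1 -1] [164 163 164 161 161 194 197 198 198 198]
168 [ 2  0  1  0  0 -1 -1 -2  0 -1] [166 164 162 160 162 194 198 197 198 198]
169 [ 0  1  1  1 -1 -2 -1 -1  0  1] [136 138 131 127 176 196 198 199 197 198]
170 [ 1  3 22  2  2  0  1  3  1  3] [151 154 138 104 189 194 195 196 197 197]
171 [ 3  3 58  7  4  4  3  4  3  4] [195 194 158 126 191 194 194 195 194 195]
172 [ 5  4 81  9  4  4  5  4  3  5] [194 194 126 124 191 195 194 194 193 194]
173 [ 4  6 66  7  4  5  5  4  4  4] [194 194 137 125 191 194 194 195 194 193]
174 [ 4  5 65 39  5  4  4  4  4  4] [195 194 153 123 190 193 195 194 193 195]
175 [ 6  5 65 85  8  4  4  4  5  4] [194 193 154 123 190 195 194 194 194 179]
176 [  4   5  62 100  10   4   4   5   5   2] [179 193 139 126 191 166 164 192 167 144]
177 [ 4  5 57 99  9  3  3  6  4  4] [161 192 109 111 189 130 124 190 146 142]
178 [ 2  5 58 82  8  5  3  5  5  4] [147 191 128 104 190 166 144 191 179 160]
179 [ 2  2 29 24  3  3  2  3  2  2] [146 192 176 163 192 194 179 179 180 163]
180 [-1 -1 -1  0 -1  0 -1  0 -2 -3] [178 193 195 194 195 196 195 181 180 180]
181 [-1 -3 -4 -2 -1 -1 -2 -3 -1 -2] [193 193 193 192 194 196 196 195 193 194]
t 10.0 tcp [ 591.1 -258.2  271.7] F [-0.46 -0.01 -0.12] tooly yaw 4.073193896487344 shift m [0.2311 0.0074 0.0968]
```

View pics/c2.png

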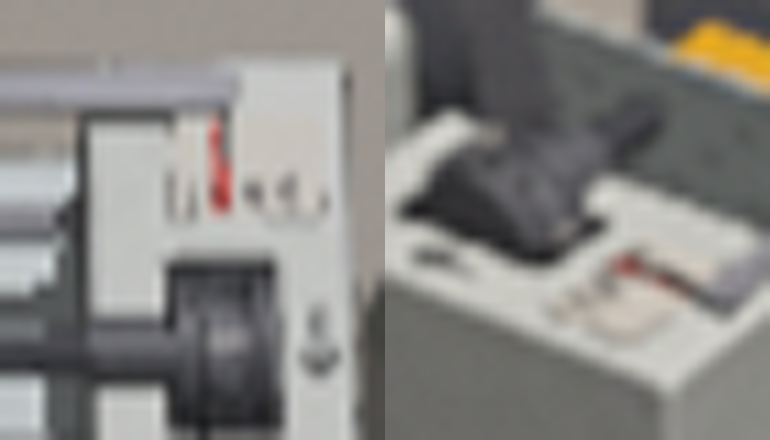

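Crops: in the top view the pointer (column ≈275) now covers the right half of the red mark (centre ≈274.5). In the scene view the pointer runs into the red mark. By both readings it is about 0.6–1.1 mm short. That is inside tolerance, but I'll centre it with a ~7 mm nudge of the rim.

Request:
servo_tool:
  motion:
    - [0,0.04,0.006,0,0,0,0]
    - [0,0.08,0.006,0,0,0,0]
    - [0,0.12,0.006,0,0,0,0]
    - [0,0.16,0.006,0,0,0,0]
    - [0,0.2,0.006,0,0,0,0]
    - [0,0.23,0.006,0.02,0,0,0]
    - [0,0.23,0.006,0.06,0,0,0]
    - [0,0.23,0.006,0.085,0,0,0]
    - [0,0.23,0.006,0.092,0,0,0]
    - [0,0.23,0.006,0.095,0,0,0]

```text
time_s: 11.0
tcp_pos: [580.9, -29.1, 176.4]
orientation: [-2.141, -2.298, 0.001]
wrist_force: [0.4, 0.6, -1.3]
width: 0.4
```

Request:
servo_tool:
  motion:
    - [0,0,0,0.001,0,0,0]
    - [0,0,0,0.002,0,0,0]
    - [0,0,0,0.003,0,0,0]
    - [0,0,0,0.0035,0,0,0]
    - [0,0,0,0.0035,0,0,0]

```text
time_s: 11.5
tcp_pos: [582.7, -30.1, 175.2]
orientation: [2.142, 2.294, 0.004]
wrist_force: [-0.9, -0.0, 9.7]
width: 0.7
```

Request:
servo_tool:
  motion:
    - [0,0,-0.002,0,0,0,0]
    - [0,0,-0.004,0,0,0,0]
    - [0,0,-0.006,0,0,0,0]
    - [0,0,-0.007,0,0,0,0]
    - [0,0,-0.007,0,0,0,0]
    - [0,0,-0.007,0,0,0,0]

```text
time_s: 12.1
tcp_pos: [575.5, -30.5, 174.8]
orientation: [2.142, 2.294, 0.004]
wrist_force: [-0.6, -0.1, 7.1]
width: 0.7
```

Request:
servo_tool:
  motion:
    - [0,0,0,-0.005,0,0,0]
    - [0,0,0,-0.015,0,0,0]
    - [0,0,0,-0.04,0,0,0]
    - [0,0,0,-0.08,0,0,0]
    - [0,-0.03,0,-0.1,0,0,0]
    - [0,-0.07,0,-0.1,0,0,0]
    - [0,-0.11,0,-0.1,0,0,0]
    - [0,-0.15,0,-0.1,0,0,0]
    - [0,-0.19,0,-0.1,0,0,0]
    - [0,-0.23,0,-0.1,0,0,0]

```text
time_s: 13.1
tcp_pos: [589.9, -261.7, 274.2]
orientation: [2.143, 2.296, 0.001]
wrist_force: [1.1, 0.2, 0.3]
width: 0.4
```

```bash
python3 - <<'E'
from h import *
np.set_printoptions(precision=4,suppress=True,linewidth=150)
t=avg("top");s=avg("scene",3)
prof(t["pixels"])
a=cv2.resize(t["pixels"][150:210,240:295,::-1],None,fx=7,fy=7,interpolation=cv2.INTER_CUBIC)
b=cv2.resize(s["pixels"][160:220,220:275,::-1],None,fx=7,fy=7,interpolation=cv2.INTER_CUBIC)
cv2.imwrite("pics/c3.png",np.hstack([a,b]))
o=cv2.imread("pics/t_start.png")[:,:,::-1].astype(float)*1.08
d=np.abs(t["pixels"]-o).max(2)>40; ys,xs=np.nonzero(d)
c=cv2.connectedComponentsWithStats(d.astype(np.uint8))[2];print(c[c[:,4]>8][1:])
totool([582,-27,175])
E
```

```text
cols 272..281; redness r-g | gray
166 [ 2  2  2  0 -3  0 -2  0 -1 -1] [160 160 165 180 191 193 194 196 192 192]
167 [ 1  1  0  1 -3 -1 -2 -1  0 -1] [164 163 164 172 196 197 197 197 197 198]
168 [ 1  0  1  1 -2 -2 -1 -2 -1  0] [166 164 163 168 194 198 197 197 198 198]
169 [ 0  0  0  2 -1 -3 -2 -1  0  1] [136 136 129 132 191 195 197 198 198 198]
170 [ 2  2  7 22  1  1  2  2  2  2] [151 154  81 110 189 195 195 196 195 197]
171 [ 4  5 18 35  6  5  4  4  4  4] [193 195  83 134 190 194 194 195 194 195]
172 [ 3  4 31 35  5  4  5  3  4  4] [194 194  94 133 191 195 193 193 193 194]
173 [ 5  4 34 22  5  5  4  4  5  4] [193 194 126 130 190 193 194 194 194 194]
174 [ 5  3 49 55  7  4  3  4  3  4] [193 194 147 128 191 195 195 194 195 194]
175 [  5   5  64 100   9   4   5   4   4   4] [194 193 152 128 191 195 193 194 195 179]
176 [  3   5  63 100   9   3   2   5   4   3] [178 193 139 128 191 167 164 192 166 145]
177 [ 3  4 57 99  9  3  3  6  3  1] [161 191 109 110 191 129 123 190 145 143]
178 [ 4  5 59 82  8  4  3  5  4  3] [146 192 127 103 190 166 143 191 177 159]
179 [ 2  2 28 26  3  3  1  2  2  2] [146 191 176 162 193 194 179 179 181 162]
180 [-1 -1 -1  0 -1  0 -1 -1 -1 -1] [178 193 193 194 195 195 195 182 179 180]
181 [-1 -2 -3 -2 -1 -1 -2 -2 -2 -2] [193 194 193 192 195 196 195 194 194 192]
[[  349   121    49    92  2533]
 [  409   126     8    26    69]
 [  274   168     4     6    13]
 [  247   176     8    44   126]
 [  404   181     7    10    36]
 [  378   213    59    29   568]
 [  281   223   231   161 12863]
 [  391   231    14    18    49]
 [  400   231     4     7    15]
 [  470   275    42    41   962]
 [  243   359    31    25   346]
 [  224   372    17    12    88]
 [  289   377     3     7    11]
 [  379   377    33     7   115]]
t 13.45 tcp [ 590.3 -258.3  273.6] F [0.18 0.8  0.14] tooly yaw 4.0682430293608345 shift m [0.2313 0.0081 0.0987]
```

View pics/c3.png

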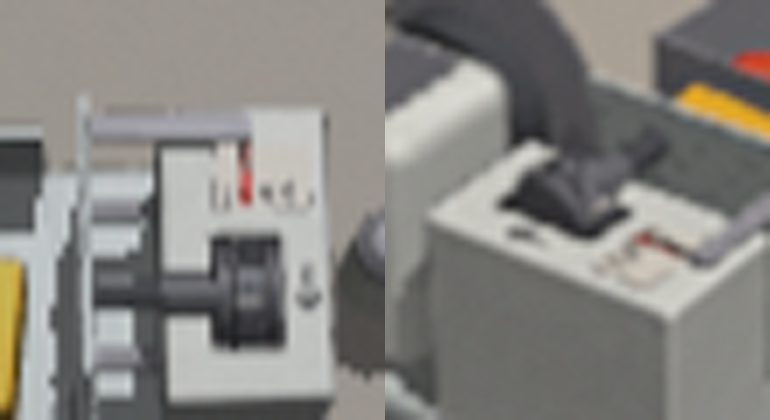

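The pointer now straddles columns 274 and 275, centred on the red mark, with red showing on both sides. The hand is clear, so I'm handing in.

```bash
python3 -c "
from h import *
print(robot.sign_off())"
```

```text
the job is handed in; nothing more can be done
None
```

I set the slicer and handed the job in at about 13.5 s of the 61 s. With the closed fingertips on top of the wheel, I rolled it towards the motor housing in two strokes of about 25 mm. A final nudge of about 7 mm centred it.

- **Pointer:** in the last top picture it sits across pixel columns 274 and 275, the same two the red mark fills, with red showing on both sides. I estimate it is within about 0.5 mm of the mark's centre. One pixel is about 3.3 mm, so that comes from how brightness splits between the two columns.
- **Hand:** it finished about 230 mm to the side of the wheel and about 274 mm up. The wrist force reads near zero.
- **Forces:** I saw 7–11 N while rolling, except for one reading of about 27 N at the end of the second stroke.
- **Other things on the counter:** I did not measure their positions again. A before-and-after picture comparison was unclear because the arm and its shadow changed so much of the view. The hand stayed high on the way in and out and came down only at the wheel, and I saw no sign of contact with anything else.
- **Disagreement:** the networks' points for the wheel, pointer and mark were unreliable. I read those positions from the pixels with the calibration instead.

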